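File two gauge cases on the sloping rack

TASK

Lay the blue gauge case flat on the sloping floor of the green rack, in the middle of its width between the yellow lines, with a short end leaning back against the backstop. Then stack the orange case squarely on top of the blue one in the same way, its short end also against the backstop, and let go. Leave the grey case where it is.

Things in the scene. Friction and masses are not known exactly. Their poses are not given: they have to be found in the camera images.
- blue_case_mid (a point): the blue hard plastic gauge case, a closed box 100 mm long (its x axis) x 55 mm wide (y) x 40 mm high (z), 0.2 to 0.45 kg, flat top with a thin steel plate, lying flat on the counter at the start. The point is the centre of the case, half-way up (20 mm above its underside)
- orange_case_mid (a point): the orange hard plastic gauge case, a closed box 100 mm long (its x axis) x 55 mm wide (y) x 40 mm high (z), 0.2 to 0.45 kg, flat top with a thin steel plate, lying flat on the counter at the start. The point is the centre of the case, half-way up (20 mm above its underside)
- grey_case_mid (a point): the grey hard plastic gauge case, a closed box 100 mm long (its x axis) x 55 mm wide (y) x 40 mm high (z), 0.2 to 0.45 kg, flat top with a thin steel plate, lying flat on the counter at the start. The point is the centre of the case, half-way up (20 mm above its underside). A bystander, not to be moved
- rack_heel (a point): fixed green rack; floor 125 x 125 mm falls 15 deg to a backstop 65 mm high, 8 thick, square to it; no sides. Point: mid-width of their inner corner, 20 mm above counter. Axes tilt with it: x down the slope into the backstop (floor at x<0, z=0), y across (yellow lines at +-36 mm), z square to the floor, up. Case centre when home: x -50, y 0, z 20 or 60 mm. Friction holds cases; they do not slide
There are look-alikes about, which are no part of the job. Of the things that look like the part that bears rack_heel, take the one that is farthest to the robot's right at the start. Of the things that look like the part that bears blue_case_mid, take the one that is farthest from the robot's base at the start.

How it is judged:
By the outcome, as a careful person would: the job done as asked, in the order asked, and still so for the second after the job is handed in, with the robot touching nothing.
It also fails if it takes over 58 s, if anything falls off the work surface, if the arm or the gripper's body presses on something with over 40 N, if the wrist force passes 120 N, or if a joint passes its speed limit or range.

ROBOT

A 6-joint arm with a two-finger parallel gripper is mounted at the origin on the work surface. World frame = base frame: x ahead of the robot, y to its left, z up, the work surface at z = 0. Lengths are in mm, angles in rad, forces in N, time in s.
With the tool pointing down it reaches from about 300 to 775 mm from the base axis. Payload 14.6 kg.
Tool frame: the origin (TCP) lies between the finger pads; the fingertips stand 19 mm ahead of it and the grasp point (between the pads) is the TCP; x points along the fingers, y is the direction in which the jaws open and shut, and the axes are right-handed (so a half turn about x gives the same grasp; the last joint's range is limited). The gripper opens to 94 mm and grips with 3 to 60 N. Pads are 16 mm wide; open, the fingers measure 119 mm over their backs; the gripper's body (75 mm by 177 mm) begins 78 mm behind the grasp point.
Start: joints at [1.119, 0.3, 1.521, -0, 1.321, -0.067], TCP at [206.452, 509.771, 224.446] pointing down, gripper open.
Joint ranges: [-3.03, 3.03], [-0.79, 2.21], [0.23, 2.52], [-1.04, 4.18], [0, 3.07], [-2.55, 2.55]. Speed limits (rad/s): [2.22, 2.22, 2.57, 3.14, 3.14, 3.14].

INTERFACE

Orientations are given as [roll, pitch, yaw] about the fixed x, y, z axes, in that order (R = Rz(yaw) Ry(pitch) Rx(roll)).
In Python, from cell import manip gives the robot as it stands.
- The arm moves only by the tool jog_arm, never from a script. Its argument "series" is one flat list of numbers, 7 for each row, row after row: the turn, a rotation vector about the world's x, y, z in rad, then the shift along the world's x, y, z in m, then the opening, from -1 (shut) to 1 (fully open). A call has 1 to 20 rows; each row is the pose to reach, as a shift and turn from the pose commanded when the call began; what a row does not reach only later rows make up. A row lasts 1/8 s, in which the tool goes at most 62.5 mm and 10.7 degrees, less where a joint would pass 70% of its speed; a pose out of reach is approached as far as the arm can. A call with a gripper value outside its range is refused whole. The fingers move at their own pace and stop on an object; "squeeze" is the grip in N (left out, the last holds). Time passes only in rows, so rows that repeat a pose let the fingers close. It gives the time, the measured TCP pose, the force and the opening at its end, in the units of the state.
- manip.read_state(): the state, without advancing time (a new reading comes with each control period).
- manip.camera(name): name is "side" or "top"; returns a dict with "color" (384x512x3 uint8, blue, green, red), "range_z" (384x512 float32, mm along the optical axis (not along the pixel's ray), 0 where there is no reading), "fx", "fy", "cx", "cy" (pixels), "pose" (4x4, takes a point from camera to world coordinates). Camera axes: x right, y down, z forward; pixel columns grow to the right and rows downward; lengths in mm; the calibration is good to about 2 mm. A picture is of the moment at which its call begins.
- manip.sign_off(): hands the job in, once; it reports no verdict.
The state is a dict: "clock": time; "joints": joint angles; "qd": joint speeds; "effort": joint torques, N m; "eef_pos": TCP position; "eef_rot": TCP orientation; "wrist_force": force on the tool from outside, world axes, zero at the start; "moment": the same for the moment, N m; "finger_gap": finger opening in mm.
Only numpy, scipy, OpenCV 4.12 (cv2) and the standard library are available. Lean on these libraries where they do the work, as an engineer would, in place of code of your own. Each camera call takes 0.05 s, during which the arm holds its last target.

## Working session

There is one attempt and no reset: what is moved stays moved. The work goes in short steps, Python scripts to look and compute and a tool call to move; the robot and the scene stay as the last step left them, time stands still between calls to the robot, and variables do not carry over. Pictures are saved under pics/ and viewed, and the job is handed in when it is done.

Besides the shell and the picture viewer there is one more tool, called as name(argument=value, ...), one argument or row to a line, values as JSON. jog_arm: Moves the arm, as the interface text tells. Its arguments: {"type":"object","properties":{"series":{"type":"array","items":{"type":"number"}},"squeeze":{"type":"number"}},"required":["series"]}

```bash
mkdir -p pics; ls
python3 - <<'E'
from cell import manip
import cv2,numpy as np
for n in("top","side"):
    c=manip.camera(n); cv2.imwrite(f"pics/{n}0.png",c["color"]); np.savez(f"{n}0.npz",**c)
    print(n,c["fx"],c["cx"],c["cy"],np.round(c["pose"],3).tolist())
print(manip.read_state())
E
```

```text
pics
top 419.6705126414388 252.96182374729236 188.24529076547086 [[0.016, -0.993, 0.117, 303.705], [-1.0, -0.016, -0.004, 186.379], [0.006, -0.117, -0.993, 1312.549], [0.0, 0.0, 0.0, 1.0]]
side 414.8778634262873 263.68932603988094 193.07324016390746 [[0.9, -0.335, 0.277, 95.909], [-0.435, -0.701, 0.566, -547.092], [0.005, -0.63, -0.777, 1084.188], [0.0, 0.0, 0.0, 1.0]]
{'clock': 0.1, 'joints': array([ 1.11936369e+00,  3.00372036e-01,  1.52152336e+00, -1.86000832e-06,
        1.32070027e+00, -6.65804985e-02]), 'qd': array([-0.00029216, -0.000724  , -0.00208151, -0.00126293, -0.00152866,
       -0.00131058]), 'effort': array([-4.51261394e-04, -5.32649696e+01, -3.53285372e+01,  7.09011080e-02,
        2.35970237e-02, -5.02323883e-05]), 'eef_pos': array([206.37986974, 509.57549098, 223.96507801]), 'eef_rot': array([-1.63558056,  1.56979331, -2.02043224]), 'wrist_force': array([ 0.67367638, -0.51081454, -0.16852907]), 'moment': array([-0.04603783,  0.0190492 , -0.04237597]), 'finger_gap': 94.0728864438884}
```

View pics/top0.png

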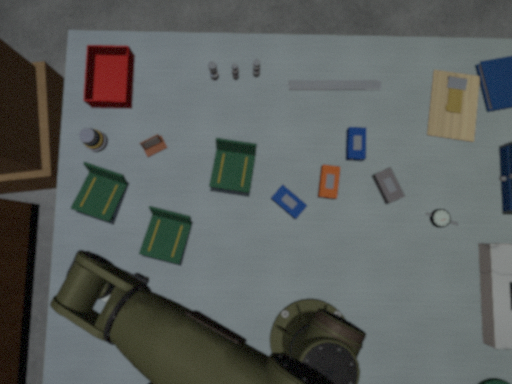

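View pics/side0.png

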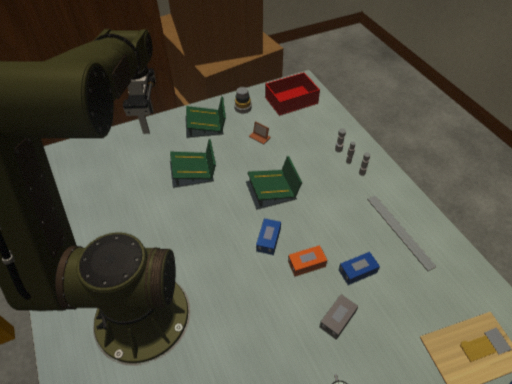

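The top view shows these candidates:
- **Racks:** (233,167), (100,192) and (165,235). The robot's right is image right, so I take (233,167).
- **Blue cases:** (356,143) and (288,202), with the base at about (320,340). The farthest is (356,143).
- **Orange case:** (329,181). The small item at (153,145) isn't a case.
- **Grey case:** (388,185).

Next is a close crop to check.

```bash
cat > h.py <<'E'
import numpy as np,cv2
def load(f):
    return dict(np.load(f))
def cloud(c):
    z=c["range_z"].astype(float);v,u=np.mgrid[:z.shape[0],:z.shape[1]]
    P=np.stack([(u-c["cx"])/c["fx"]*z,(v-c["cy"])/c["fy"]*z,z],-1)
    W=P@c["pose"][:3,:3].T+c["pose"][:3,3]; W[z==0]=np.nan
    return W
E
python3 - <<'E'
from h import *
c=load("top0.npz");W=cloud(c);im=c["color"]
cv2.imwrite("pics/crop1.png",cv2.resize(im[120:220,200:415],None,fx=3.7,fy=3.7,interpolation=cv2.INTER_CUBIC))
s=load("side0.npz")
cv2.imwrite("pics/crop2.png",cv2.resize(s["color"][150:290,235:395],None,fx=4,fy=4,interpolation=cv2.INTER_CUBIC))
WS=cloud(s)
hsvs=[cv2.cvtColor(x["color"],cv2.COLOR_BGR2HSV) for x in(c,s)]
for nm,(u,v) in dict(blue=(356,143),orange=(329,181),grey=(388,185),decoy=(288,202)).items():
    m=np.zeros(im.shape[:2],bool);m[v-25:v+26,u-25:u+26]=1
    m&=(W[...,2]>25)&(W[...,2]<60)
    n,l=cv2.connectedComponents(m.astype(np.uint8)); m=l==(l[v,u])
    p=W[m]; r=cv2.minAreaRect(p[:,:2].astype(np.float32)); print(nm,m.sum(),np.median(p[:,2]),r)
    # side: points above 25mm near xy
    q=WS[(WS[...,2]>32)&(WS[...,2]<60)&(np.hypot(WS[...,0]-r[0][0],WS[...,1]-r[0][1])<62)]
    print('  side',len(q),np.median(q[:,2]),cv2.minAreaRect(q[:,:2].astype(np.float32)))
for nm,X in(("top",W),("side",WS)): 
    print(nm,'table z',np.nanmedian(X[(np.abs(X[...,2])<15)&(X[...,0]>300)&(X[...,0]<700)&(np.abs(X[...,1])<200)][:,2]))
E
```

```text
blue 614 40.151227844928144 ((600.3541870117188, -137.7324981689453), (57.3193244934082, 101.81330871582031), 87.76942443847656)
  side 636 39.03762012227253 ((599.8056030273438, -141.04469299316406), (57.758548736572266, 100.28207397460938), 87.36442565917969)
orange 609 40.19293397761044 ((478.55816650390625, -51.48374938964844), (55.67340850830078, 100.97579956054688), 83.4699478149414)
  side 612 39.02761436642072 ((477.970947265625, -55.982181549072266), (57.173194885253906, 101.27230834960938), 83.06509399414062)
grey 628 40.40929637846659 ((469.68292236328125, -235.53952026367188), (101.27006530761719, 57.1409912109375), 24.622026443481445)
  side 784 39.56683770085135 ((469.3501281738281, -239.42416381835938), (103.35626983642578, 55.22367858886719), 25.48463249206543)
decoy 606 40.28738276145987 ((414.4841003417969, 71.88085174560547), (101.07742309570312, 55.768402099609375), 50.232933044433594)
  side 530 39.01804023113846 ((413.41204833984375, 67.94524383544922), (106.18655395507812, 55.300174713134766), 50.483585357666016)
top table z 0.48535462269603613
side table z -0.7477854545560376
```

View pics/crop1.png

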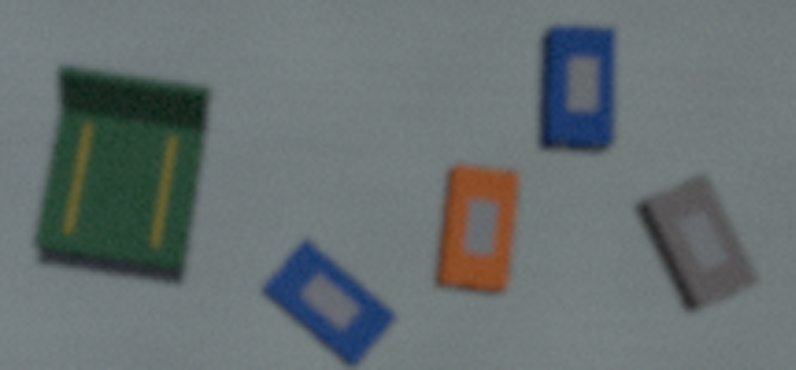

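View pics/crop2.png

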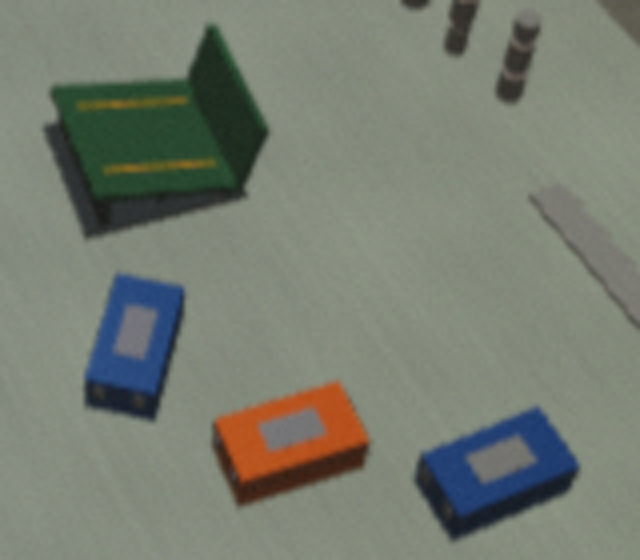

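Crop 1 shows the chosen green rack at left with its backstop on the far (top) side, the far blue case at top right, and orange and grey below it. The near blue case is the decoy. Next I measure the rack.

```bash
cat > rack.py <<'E'
from h import *
def plane(p):
    for _ in range(4):
        c=p.mean(0);n=np.linalg.svd(p-c,full_matrices=False)[2][2]
        d=(p-c)@n; p=p[np.abs(d)<max(2*d.std(),.5)]
    n*=np.sign(n[2]) if abs(n[2])>.5 else 1
    return c,n,d.std(),len(p)
def rack(c,u,v,shot=None):
    W=cloud(c);hsv=cv2.cvtColor(c["color"],cv2.COLOR_BGR2HSV)
    m=(hsv[...,0]>15)&(hsv[...,0]<95)&(hsv[...,1]>70)&(W[...,2]>12)
    n_,l=cv2.connectedComponents(m.astype(np.uint8));m=l==l[v,u]
    return W,hsv,m
E
python3 - <<'E'
from rack import *
for f,u,v in(("top0.npz",233,175),("side0.npz",268,184)):
    c=load(f);W,hsv,m=rack(c,u,v)
    P=W[m];Q=P[P[:,2]>0]
    # floor: seed
    c0=W[v,u];
    near=P[np.linalg.norm(P-c0,axis=1)<35]
    cf,nf,sd,n=plane(near)
    d=(P-cf)@nf; fl=P[np.abs(d)<3]; cf,nf,sd,n=plane(fl); d=(P-cf)@nf
    print(f,m.sum(),'floor n',nf.round(4),'tilt',np.degrees(np.arccos(nf[2])),sd,n,'azim of downslope',np.degrees(np.arctan2(nf[1],nf[0])))
    bs=P[(d>12)&(d<70)]; cb,nb,sdb,nbn=plane(bs); 
    if nb[0]<0: nb=-nb
    print(' back',cb.round(1),nb.round(3),sdb,nbn,'azim',np.degrees(np.arctan2(nb[1],nb[0])),'dot',nb@nf)
    fl=P[np.abs(d)<2]
    x=np.array([nf[0],nf[1],0]);x-=x@nf*nf;x/=np.linalg.norm(x);y=np.cross(nf,x)
    ye=m&(hsv[...,0]<38)&(np.abs((W-cf)@nf)<4)
    yp=W[ye]; a=(yp-cf)@x;b=(yp-cf)@y; mid=np.median(b)
    for s in(b<mid,b>mid):
        k=np.polyfit(a[s],b[s],1);print(' line',s.sum(),'slope deg',np.degrees(np.arctan(k[0])),'b at 0',k[1], 'a range',a[s].min(),a[s].max())
    r=cv2.minAreaRect(np.stack([(fl-cf)@x,(fl-cf)@y],1).astype(np.float32));print(' floor rect',r,'bs',((cb-cf)@x),'topedge d',np.percentile(d,99))
    print('cf',cf)
E
```

```text
top0.npz 1878 floor n [ 0.2511 -0.0268  0.9676] tilt 14.625732973119138 1.505456385600439 1130 azim of downslope -6.08421607605981
 back [578.7 235.7  60.8] [ 0.957 -0.134 -0.258] 1.0187067606817288 297 azim -7.954103192535793 dot -0.005969714256850932
 line 68 slope deg -0.33952137524442244 b at 0 -35.357493410834415 a range -43.10827979166028 51.729501763979776
 line 68 slope deg -1.529088102001093 b at 0 35.71449782128965 a range -42.483550615663475 51.28069419494829
 floor rect ((2.5347023010253906, -0.3247718811035156), (119.27296447753906, 128.66888427734375), 88.07923126220703) bs 64.23487548735596 topedge d 65.53390571449253
cf [506.82457002 246.1077628   37.10814559]
side0.npz 1318 floor n [ 0.2526 -0.0294  0.9671] tilt 14.735023953975515 1.4589074564215652 826 azim of downslope -6.642632970504241
 back [577.5 229.1  59. ] [ 0.954 -0.128 -0.273] 1.1816542140542687 252 azim -7.628309508916528 dot -0.018935133914364424
 line 47 slope deg -1.267619776017229 b at 0 -30.884995992063903 a range -44.99313690872725 52.69946504102809
 line 47 slope deg 3.203342952054116 b at 0 39.76144828812679 a range -42.24946993648258 57.44339125268336
 floor rect ((0.8872833251953125, 1.3279609680175781), (126.07029724121094, 127.73094177246094), 88.80746459960938) bs 63.04415715719726 topedge d 65.91222868953447
cf [506.87020326 240.63077062  35.08414899]
```

```bash
cat > heel.py <<'E'
from rack import *
from scipy.spatial.transform import Rotation as R
def RR(az=-7.6): return (R.from_euler('z',az,degrees=True)*R.from_euler('y',15,degrees=True)).as_matrix()
E
python3 - <<'E'
from heel import *
M=RR();x,y,z=M.T;print(M.round(3).tolist())
for f,u,v in(("top0.npz",233,175),("side0.npz",268,184)):
    c=load(f);W,hsv,m=rack(c,u,v);P=W[m]
    L=P@M; zf=np.median(L[np.abs(L[:,2]-W[v,u]@z)<4][:,2]); 
    d=L[:,2]-zf
    xb=np.median(L[(d>15)&(d<60)][:,0])
    fl=L[np.abs(d)<3]; ye=m&(hsv[...,0]<38)&(np.abs(W@z-zf)<4); b=(W[ye]@M)[:,1];mid=np.median(b)
    yl=np.median(b[b<mid]),np.median(b[b>mid])
    h=M@np.array([xb,np.mean(yl),zf])
    print(f,'heel',h.round(1),'linesep',yl[1]-yl[0],'floor y mid',(np.percentile(fl[:,1],1)+np.percentile(fl[:,1],99))/2-np.mean(yl),'front edge x',np.percentile(fl[:,0],1)-xb)
    bb=L[(d>15)&(d<60)]
    print('  bs y ext',np.percentile(bb[:,1],[1,99])-np.mean(yl), 'slope',np.degrees(np.polyfit(bb[:,1],bb[:,0],1)[0]))
E
```

```text
[[0.957, 0.132, 0.257], [-0.128, 0.991, -0.034], [-0.259, -0.0, 0.966]]
top0.npz heel [567.2 237.3  17.3] linesep 72.09651666617606 floor y mid 0.546764479109811 front edge x -125.31959670617158
  bs y ext [-57.00642717  54.74900084] slope 0.17654933638621456
side0.npz heel [567.7 237.6  19. ] linesep 71.53603048933581 floor y mid -3.1006474523300653 front edge x -124.21410836647249
  bs y ext [-63.81536763  51.3023837 ] slope 0.10727475289414447
```

Run:
```python
from cell import manip
from heel import *
s=manip.read_state();A=R.from_euler('xyz',s["eef_rot"]).as_matrix();print(A.round(4));print(np.degrees(np.arctan2(A[1,1],A[0,1])),s["eef_pos"],s["clock"])
```

```text
[[-4.000e-04  3.754e-01  9.269e-01]
 [-9.000e-04  9.269e-01 -3.754e-01]
 [-1.000e+00 -1.000e-03 -1.000e-04]]
67.94962511612228 [206.37986974 509.57549098 223.96507801] 0.1
```

jog_arm(
  series=[0,0,0.17,0.2,-0.33,-0.05,1,0,0,0.343,0.3936,-0.6492,-0.104,1,0,0,0.343,0.3936,-0.6492,-0.104,1,0,0,0.343,0.3936,-0.6492,-0.104,1,0,0,0.343,0.3936,-0.6492,-0.104,1,0,0,0.343,0.3936,-0.6492,-0.104,1,0,0,0.343,0.3936,-0.6492,-0.104,1,0,0,0.343,0.3936,-0.6492,-0.104,1,0,0,0.343,0.3936,-0.6492,-0.104,1,0,0,0.343,0.3936,-0.6492,-0.104,1,0,0,0.343,0.3936,-0.6492,-0.104,1,0,0,0.343,0.3936,-0.6492,-0.104,1,0,0,0.343,0.3936,-0.6492,-0.104,1,0,0,0.343,0.3936,-0.6492,-0.104,1,0,0,0.343,0.3936,-0.6492,-0.104,1,0,0,0.343,0.3936,-0.6492,-0.104,1],
  squeeze=30,
)

```text
clock: 2.1
eef_pos: [599.9, -138.4, 120.9]
eef_rot: [-0.138, 1.57, -0.178]
wrist_force: [0.3, 0.3, -0.2]
finger_gap: 93.7
```

Run:
```python
from cell import manip
from heel import *
c=manip.camera("side");cv2.imwrite("pics/s1.png",cv2.resize(c["color"][130:330,240:440],None,fx=3,fy=3,interpolation=cv2.INTER_CUBIC))
s=manip.read_state();A=R.from_euler('xyz',s["eef_rot"]).as_matrix();print(np.degrees(np.arctan2(A[1,1],A[0,1])),s["eef_pos"],s["clock"],s["joints"].round(2))
```

```text
87.67137314903232 [ 599.95696925 -138.51501761  120.89665238] 2.15 [-0.29  0.54  1.43  0.    1.17 -1.82]
```

View pics/s1.png

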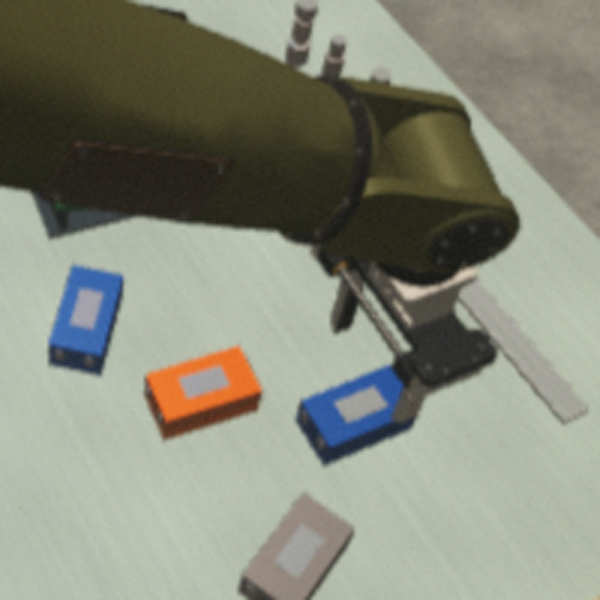

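The open fingers straddle the far blue case around (360,405) in the crop. Now I descend and close.

jog_arm(
  series=[0,0,0,0,0,-0.05,1,0,0,0,0,0,-0.08,1,0,0,0,0,0,-0.094,1,0,0,0,0,0,-0.094,1,0,0,0,0,0,-0.094,0.3,0,0,0,0,0,-0.094,0.1,0,0,0,0,0,-0.094,0,0,0,0,0,0,-0.094,-0.2,0,0,0,0,0,-0.094,-0.2,0,0,0,0,0,-0.094,-0.2],
  squeeze=30,
)

```text
clock: 3.4
eef_pos: [600.1, -139.4, 26.6]
eef_rot: [-0.023, 1.571, -0.065]
wrist_force: [-2.0, 1.1, 4.2]
finger_gap: 54.8
```

jog_arm(
  series=[0,0,0,0,0,0.03,-0.2,0,0,0,0,0,0.08,-0.2,0,0,0,0,0,0.13,-0.2,0,0,0,0,0,0.13,-0.2],
)

```text
clock: 3.9
eef_pos: [601.3, -139.8, 160.1]
eef_rot: [-0.254, 1.565, -0.295]
wrist_force: [-0.1, -1.0, -3.4]
finger_gap: 54.8
```

```bash
cat > tgt.py <<'E'
from cell import manip
from heel import *
s=manip.read_state();A=R.from_euler('xyz',s["eef_rot"]).as_matrix();p=s["eef_pos"]
def go(rx,ry,rz,heel=(567.3,236,20),az=-7.6):
    M=RR(az);T=np.array(heel)+M@np.array([rx,ry,rz])
    B=np.stack([-M[:,2],M[:,1],np.cross(-M[:,2],M[:,1])],1)
    print('rotvec',R.from_matrix(B@A.T).as_rotvec().round(4),'shift',((T-p)/1000).round(4),'T',T.round(1))
    print('pos',p.round(1),'in rack',(M.T@(p-np.array(heel))).round(1),'clock',s["clock"],'F',s["wrist_force"].round(1),s["finger_gap"])
E
python3 -c "
from tgt import *
go(-70,0,105)"
```

```text
rotvec [ 0.0249  0.2667 -0.0905] shift [-0.0741  0.3812 -0.0205] T [527.2 241.3 139.5]
pos [ 601.3 -139.8  160.1] in rack [  44.3 -368.   156.9] clock 3.9 F [-0.1 -1.  -3.4] 54.79310902282538
```

jog_arm(
  series=[0,0,-0.04,-0.02,0.06,0,-0.2,0.01,0.1,-0.08,-0.04,0.12,-0.01,-0.2,0.02,0.2,-0.09,-0.06,0.18,-0.02,-0.2,0.025,0.267,-0.09,-0.074,0.24,-0.02,-0.2,0.025,0.267,-0.09,-0.074,0.3,-0.02,-0.2,0.025,0.267,-0.09,-0.074,0.36,-0.02,-0.2,0.025,0.267,-0.09,-0.074,0.381,-0.02,-0.2,0.025,0.267,-0.09,-0.074,0.381,-0.02,-0.2,0.025,0.267,-0.09,-0.074,0.381,-0.02,-0.2,0.025,0.267,-0.09,-0.074,0.381,-0.02,-0.2],
)

```text
clock: 5.15
eef_pos: [526.3, 240.2, 136.3]
eef_rot: [3.137, 1.302, 3.003]
wrist_force: [-0.6, -0.4, -3.0]
finger_gap: 55.0
```

```bash
python3 -c "
from tgt import *
go(-60,0,60)
for n in ('top','side'):
    c=manip.camera(n);np.savez(n+'1.npz',**c)
    u,v=(233,167) if n=='top' else (275,175)
    cv2.imwrite('pics/%s_1.png'%n,cv2.resize(c['color'][v-65:v+65,u-65:u+65],None,fx=4,fy=4,interpolation=cv2.INTER_CUBIC))
"
```

```text
rotvec [-0.0022 -0.0063  0.0017] shift [-0.0011  0.0014 -0.0428] T [525.2 241.6  93.5]
pos [526.3 240.2 136.3] in rack [-69.9  -1.2 101.7] clock 5.15 F [-0.6 -0.4 -3. ] 54.951272713530635
```

View pics/side_1.png

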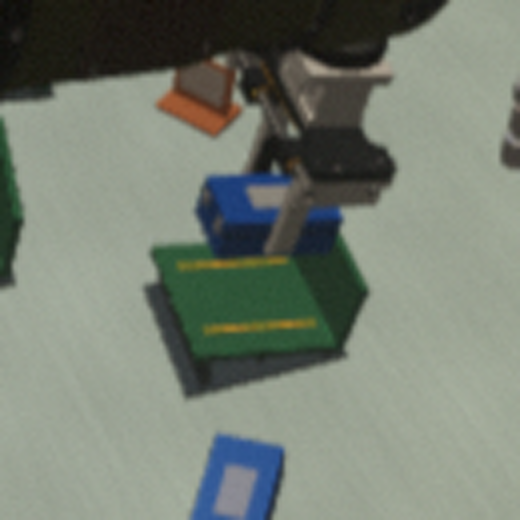

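View pics/top_1.png

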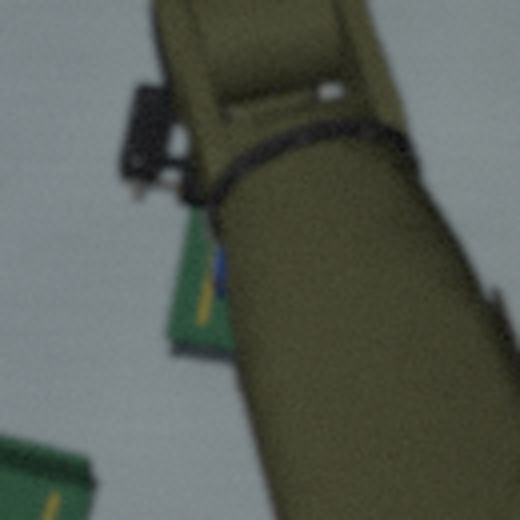

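The side crop shows the blue case held above the rack, parallel to the floor and roughly between the yellow lines at (235,265) and (260,327). The arm blocks the top view.

```bash
cat > meas.py <<'E'
from rack import *
from heel import RR
def meas(c,lo,hi,heel,az=-7.6,zmin=-5,sat=110):
    "coloured case in rack frame: hue range"
    W=cloud(c);hsv=cv2.cvtColor(c["color"],cv2.COLOR_BGR2HSV);M=RR(az)
    L=(W-np.array(heel))@M
    k=(hsv[...,0]>=lo)&(hsv[...,0]<=hi)&(hsv[...,1]>sat)&(L[...,0]>-190)&(L[...,0]<30)&(np.abs(L[...,1])<90)&(L[...,2]>zmin)
    return L[k],k
E
python3 -c "
from meas import *
c=load('side1.npz');L,k=meas(c,100,130,(567.5,235.5,19))
print(len(L));
zt=np.percentile(L[:,2],90);print('ztop',zt)
for b in range(-125,0,12):
    q=L[(L[:,0]>=b)&(L[:,0]<b+12)]
    if len(q)>5:
        t=q[q[:,2]>zt-5];f=q[q[:,2]<zt-8]; 
        print(b,len(t),'z',np.median(t[:,2]).round(1) if len(t) else '', 'y top ext',np.percentile(t[:,1],[2,98]).round(1) if len(t) else '','face y',np.median(f[:,1]).round(1) if len(f) else '')
print('x ext',np.percentile(L[:,0],[1,99]), 'z ext',np.percentile(L[:,2],[1,99]))
"
```

```text
324
ztop 116.37150675991133
-125 27 z 114.8 y top ext [-29.1  21.6] face y -7.6
-113 49 z 114.8 y top ext [-31.3  22.5] face y -29.2
-101 44 z 115.0 y top ext [-52.   24.3] face y -28.8
-89 21 z 115.2 y top ext [-29.2  23.5] face y -29.3
-77 13 z 115.4 y top ext [-18.2  26.5] face y 
-65 6 z 113.9 y top ext [16.1 24.8] face y 
-53 10 z 114.1 y top ext [-32.3   9. ] face y -29.2
-41 13 z 114.3 y top ext [-30.6 -16.8] face y -28.8
-29 11 z 114.2 y top ext [-30.6 -15.3] face y -28.1
x ext [-120.12218436  -22.69221636] z ext [ 82.27697809 167.41347344]
```

```bash
python3 -c "
from tgt import *
go(-60,0,80);go(-60,0,32)"
```

```text
rotvec [-0.0024 -0.006   0.0013] shift [ 0.0041  0.0003 -0.0237] T [530.4 240.9 112.8]
pos [526.3 240.6 136.5] in rack [-70.   -0.8 101.8] clock 5.25 F [-0.7  0.4 -3.8] 54.53983222536858
rotvec [-0.0024 -0.006   0.0013] shift [-0.0082  0.0019 -0.07  ] T [518.1 242.6  66.4]
pos [526.3 240.6 136.5] in rack [-70.   -0.8 101.8] clock 5.25 F [-0.7  0.4 -3.8] 54.53983222536858
```

jog_arm(
  series=[0,-0.005,0,0.002,0.0005,-0.03,-0.2,0,-0.005,0,-0.006,0.0015,-0.055,-0.2,0,-0.005,0,-0.008,0.0018,-0.07,-0.2,0,-0.005,0,-0.008,0.0018,-0.07,-0.2,0,-0.005,0,-0.008,0.0018,-0.07,-0.2],
)

```text
clock: 5.88
eef_pos: [518.8, 243.4, 67.5]
eef_rot: [3.13, 1.309, 2.997]
wrist_force: [-0.4, 0.2, -3.2]
finger_gap: 54.7
```

```bash
python3 -c "
from tgt import *
go(-60,0,28);
c=manip.camera('side');np.savez('side2.npz',**c)
from meas import *
u,v=(275,175)
cv2.imwrite('pics/side_2.png',cv2.resize(c['color'][v-50:v+50,u-50:u+50],None,fx=6,fy=6,interpolation=cv2.INTER_CUBIC))
L,k=meas(c,100,130,(567.5,235.5,19));zt=np.percentile(L[:,2],90);t=L[abs(L[:,2]-zt+2)<4];print(zt,np.percentile(L[:,0],[1,99]),np.median(L[L[:,2]<zt-10][:,1]),np.percentile(t[:,1],[2,98]))
"
```

```text
rotvec [-0.003   0.0005  0.0001] shift [-0.0017 -0.0007 -0.0049] T [517.  242.7  62.6]
pos [518.8 243.4  67.5] in rack [-59.7   0.9  33.2] clock 5.875 F [-0.4  0.2 -3.2] 54.651609292719336
47.533769883943194 [-109.94728409  -13.30774859] -26.474248794990665 [-29.67323939  25.64088169]
```

View pics/side_2.png

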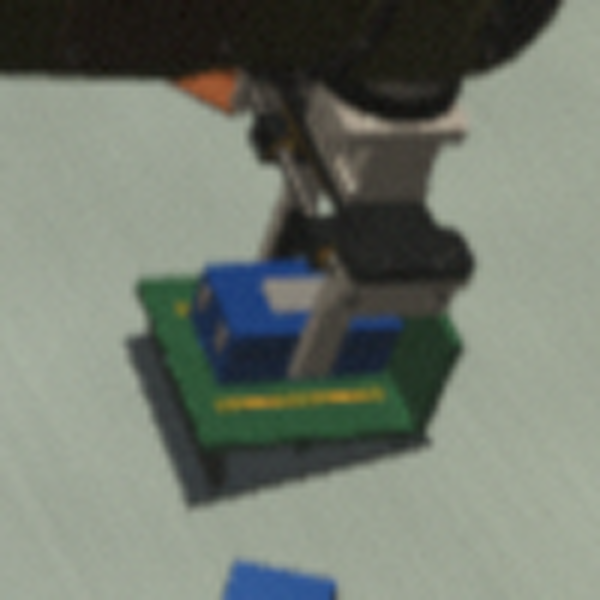

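jog_arm(
  series=[0,0,0,-0.0014,-0.0006,-0.0048,-0.2,0,0,0,0.0024,-0.001,-0.0058,-0.2,0,0,0,0.0053,-0.0015,-0.0066,-0.2,0,0,0,0.0053,-0.0015,-0.0066,-0.2],
)

```text
clock: 6.42
eef_pos: [523.7, 241.7, 59.8]
eef_rot: [3.132, 1.308, 3.0]
wrist_force: [1.1, -0.7, -2.2]
finger_gap: 54.7
```

```bash
python3 -c "
from tgt import *
go(-50,0,26.6)"
```

```text
rotvec [-0.0025 -0.0006  0.0002] shift [ 0.0025 -0.0003 -0.0012] T [526.3 241.5  58.6]
pos [523.7 241.7  59.8] in rack [-52.7  -0.1  27.1] clock 6.425 F [ 1.1 -0.7 -2.2] 54.68039514030011
```

jog_arm(
  series=[0,0,0,0.001,-0.0001,-0.0003,-0.2,0,0,0,0.0019,-0.0003,-0.0005,-0.2,0,0,0,0.0019,-0.0003,-0.0005,-0.2],
)

```text
clock: 6.8
eef_pos: [525.2, 241.6, 59.4]
eef_rot: [3.133, 1.308, 3.001]
wrist_force: [-1.4, -0.1, -1.3]
finger_gap: 54.8
```

jog_arm(
  series=[0,0,0,0.001,-0.0001,-0.0003,-0.2,0,0,0,0.001,-0.0001,-0.0003,-0.2],
)

```text
clock: 7.05
eef_pos: [525.4, 241.7, 59.3]
eef_rot: [3.134, 1.305, 3.002]
wrist_force: [-8.7, 1.2, 4.6]
finger_gap: 54.6
```

```bash
python3 -c "
from tgt import *
go(-50,0,26.6)"
```

```text
rotvec [-0.0025 -0.0033 -0.0003] shift [ 0.0009 -0.0003 -0.0007] T [526.3 241.5  58.6]
pos [525.4 241.7  59.3] in rack [-51.1   0.1  27. ] clock 7.05 F [-8.7  1.2  4.6] 54.60845341065777
```

jog_arm(
  series=[0,0,0,-0.0002,0,-0.0008,-0.2,0,0,0,-0.0002,0,-0.0008,-0.2],
)

```text
clock: 7.3
eef_pos: [525.4, 241.8, 59.3]
eef_rot: [3.133, 1.306, 3.001]
wrist_force: [-9.9, -0.2, 10.1]
finger_gap: 54.7
```

```bash
python3 -c "
from tgt import *
go(-50,0,26.6)"
```

```text
rotvec [-0.0026 -0.0026 -0.0004] shift [ 0.0009 -0.0003 -0.0006] T [526.3 241.5  58.6]
pos [525.4 241.8  59.3] in rack [-51.    0.2  27. ] clock 7.3 F [-9.9 -0.2 10.1] 54.713285443719215
```

jog_arm(
  series=[0,0,0,0,0,0,0.3,0,0,0,0,0,0,0.6,0,0,0,0,0,0,0.8,0,0,0,0,0,0,0.8,0,0,0,0.008,-0.001,0.03,0.8,0,0,0,0.02,-0.0027,0.077,0.8,0,0,0,0.031,-0.004,0.116,1,0,0,0,0.031,-0.004,0.116,1],
)

```text
clock: 8.3
eef_pos: [558.5, 237.6, 177.1]
eef_rot: [3.124, 1.313, 2.991]
wrist_force: [0.0, 1.2, -0.0]
finger_gap: 93.8
```

```bash
python3 -c "
from tgt import *
go(-50,0,26.6)
c=manip.camera('side');np.savez('side3.npz',**c)
u,v=(275,175)
cv2.imwrite('pics/side_3.png',cv2.resize(c['color'][v-50:v+50,u-50:u+50],None,fx=6,fy=6,interpolation=cv2.INTER_CUBIC))
"
```

```text
rotvec [-0.0041  0.0042  0.0003] shift [-0.0322  0.0039 -0.1185] T [526.3 241.5  58.6]
pos [558.5 237.6 177.1] in rack [-49.3   0.4 149.5] clock 8.3 F [ 0.   1.2 -0. ] 93.83549630620381
```

View pics/side_3.png

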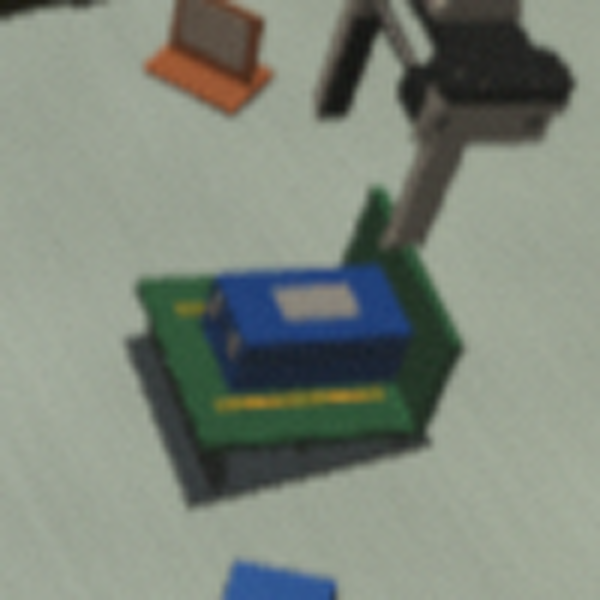

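The blue case lies flat on the floor against the backstop, as far as the crop shows. I'll measure it once the arm is clear. Next is the orange case.

```bash
python3 -c "
from tgt import *
def down(T,az):
    a=np.radians(az);y=np.array([np.cos(a),np.sin(a),0]);x=np.array([0,0,-1.]);B=np.stack([x,y,np.cross(x,y)],1)
    print(R.from_matrix(B@A.T).as_rotvec().round(4),((np.array(T)-p)/1000).round(4))
down((478.3,-53.8,110),83.2)"
```

```text
[-0.0358 -0.2591  0.0136] [-0.0791 -0.2913 -0.0648]
```

jog_arm(
  series=[0,-0.05,0,-0.01,-0.05,0,1,-0.01,-0.15,0.005,-0.03,-0.11,0,1,-0.03,-0.22,0.01,-0.05,-0.17,-0.02,1,-0.036,-0.259,0.0136,-0.07,-0.23,-0.04,1,-0.036,-0.259,0.0136,-0.079,-0.291,-0.065,1,-0.036,-0.259,0.0136,-0.079,-0.291,-0.065,1,-0.036,-0.259,0.0136,-0.079,-0.291,-0.065,1,-0.036,-0.259,0.0136,-0.079,-0.291,-0.065,1],
)

```text
clock: 9.35
eef_pos: [478.3, -52.4, 109.3]
eef_rot: [-2.652, 1.569, -2.77]
wrist_force: [0.3, -0.3, 0.1]
finger_gap: 94.3
```

```bash
python3 -c "
from tgt import *
def down(T,az):
    a=np.radians(az);y=np.array([np.cos(a),np.sin(a),0]);x=np.array([0,0,-1.]);B=np.stack([x,y,np.cross(x,y)],1)
    print(R.from_matrix(B@A.T).as_rotvec().round(4),((np.array(T)-p)/1000).round(4))
down((478.3,-53.8,26.5),83.2)
from meas import *
for n in ('top','side'):
    c=manip.camera(n);np.savez(n+'4.npz',**c)
    L,k=meas(c,100,130,(567.3,237.7,18) if n=='top' else (567.5,234.5,19))
    t=L[L[:,2]>30];r=cv2.minAreaRect(t[:,:2].astype(np.float32));print(n,len(t),np.median(t[:,2]),r,np.percentile(L[:,0],[1,99]))
    u,v=(233,167) if n=='top' else (285,200)
    cv2.imwrite('pics/%s_4.png'%n,cv2.resize(c['color'][v-65:v+65,u-65:u+65],None,fx=4,fy=4,interpolation=cv2.INTER_CUBIC))
"
```

```text
[ 0.0006 -0.0016 -0.0012] [-0.     -0.0014 -0.0828]
top 453 42.24932831288626 ((-50.34822463989258, -0.9143123626708984), (56.831539154052734, 103.86238861083984), 89.21868133544922) [-101.08538529    0.79748491]
  return _methods._mean(a, axis=axis, dtype=dtype,
  ret = ret.dtype.type(ret / rcount)
Traceback (most recent call last):
IndexError: index -1 is out of bounds for axis 0 with size 0
```

View pics/top_4.png

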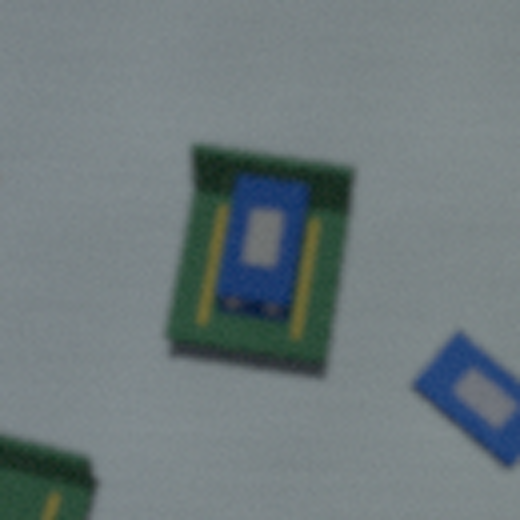

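The top crop shows the blue case centred between the yellow lines at (212,265) and (306,280), with its far end at the backstop. Measured in the rack frame, its centre is at x -50, y about -1. Now I grasp the orange case.

jog_arm(
  series=[0,0,0,0,-0.0014,-0.04,1,0,0,0,0,-0.0014,-0.07,1,0,0,0,0,-0.0014,-0.083,1,0,0,0,0,-0.0014,-0.083,1,0,0,0,0,-0.0014,-0.083,0.3,0,0,0,0,-0.0014,-0.083,0.1,0,0,0,0,-0.0014,-0.083,0,0,0,0,0,-0.0014,-0.083,-0.2,0,0,0,0,-0.0014,-0.083,-0.2,0,0,0,0,-0.0014,-0.083,-0.2],
  squeeze=30,
)

```text
clock: 10.7
eef_pos: [478.2, -54.8, 26.5]
eef_rot: [-2.604, 1.569, -2.723]
wrist_force: [-1.3, 3.4, 5.1]
finger_gap: 54.8
```

jog_arm(
  series=[0,0,0,0,0,0.03,-0.2,0,0,0,0,0,0.09,-0.2,0,0,0,0,0,0.15,-0.2,0,0,0,0,0,0.2,-0.2,0,0,0,0,0,0.2,-0.2],
)

```text
clock: 11.32
eef_pos: [479.0, -55.2, 229.2]
eef_rot: [-0.385, 1.567, -0.504]
wrist_force: [-0.1, -0.1, -3.2]
finger_gap: 54.8
```

```bash
python3 -c "
from tgt import *
go(-65,0,150)
from meas import *
c=manip.camera('side');np.savez('side5.npz',**c)
u,v=(300,200)
cv2.imwrite('pics/side_5.png',cv2.resize(c['color'][v-75:v+75,u-75:u+75],None,fx=4,fy=4,interpolation=cv2.INTER_CUBIC))
"
```

```text
rotvec [ 0.0349  0.2635 -0.014 ] shift [ 0.0645  0.2944 -0.0475] T [543.5 239.2 181.7]
pos [479.  -55.2 229.2] in rack [-101.5 -300.3  189.4] clock 11.325 F [-0.1 -0.1 -3.2] 54.75489410522243
```

View pics/side_5.png

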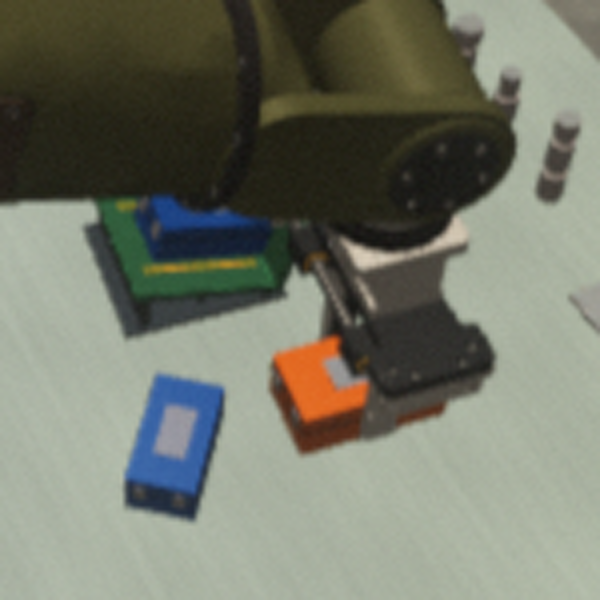

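The orange case is held firmly and level. I carry it above the rack and match the pose used to place the blue case.

jog_arm(
  series=[0.005,0.1,-0.005,0.015,0.06,0,-0.2,0.015,0.2,-0.01,0.03,0.12,-0.01,-0.2,0.035,0.2635,-0.014,0.045,0.18,-0.03,-0.2,0.035,0.2635,-0.014,0.06,0.24,-0.045,-0.2,0.035,0.2635,-0.014,0.0645,0.2944,-0.0475,-0.2,0.035,0.2635,-0.014,0.0645,0.2944,-0.0475,-0.2,0.035,0.2635,-0.014,0.0645,0.2944,-0.0475,-0.2,0.035,0.2635,-0.014,0.0645,0.2944,-0.0475,-0.2],
)

```text
clock: 12.38
eef_pos: [542.5, 238.3, 178.2]
eef_rot: [3.141, 1.303, 3.007]
wrist_force: [-0.2, -0.4, -3.3]
finger_gap: 54.6
```

```bash
python3 -c "
from tgt import *
go(-60,0.2,72)
"
```

```text
rotvec [-0.001  -0.0064  0.0015] shift [-0.0142  0.0031 -0.0731] T [528.4 241.4 105.1]
pos [542.5 238.3 178.2] in rack [-64.9  -1.  146.3] clock 12.375 F [-0.2 -0.4 -3.3] 54.61632629035283
```

jog_arm(
  series=[0,-0.005,0.001,-0.006,0.0014,-0.04,-0.2,0,-0.005,0.001,-0.012,0.0025,-0.063,-0.2,0,-0.005,0.001,-0.0142,0.0031,-0.0731,-0.2,0,-0.005,0.001,-0.0142,0.0031,-0.0731,-0.2,0,-0.005,0.001,-0.0142,0.0031,-0.0731,-0.2],
)

```text
clock: 13.0
eef_pos: [529.1, 242.5, 106.8]
eef_rot: [3.133, 1.31, 3.001]
wrist_force: [-0.8, 0.6, -3.0]
finger_gap: 54.7
```

```bash
python3 -c "
from tgt import *
go(-53,0.2,67.3)
c=manip.camera('side')
u,v=(275,170)
cv2.imwrite('pics/side_6.png',cv2.resize(c['color'][v-50:v+50,u-50:u+50],None,fx=6,fy=6,interpolation=cv2.INTER_CUBIC))
"
```

```text
rotvec [-0.002   0.0012 -0.0004] shift [ 0.0048 -0.0018 -0.0081] T [533.8 240.7  98.7]
pos [529.1 242.5 106.8] in rack [-59.9   1.4  73.8] clock 13.0 F [-0.8  0.6 -3. ] 54.69579280617868
```

View pics/side_6.png

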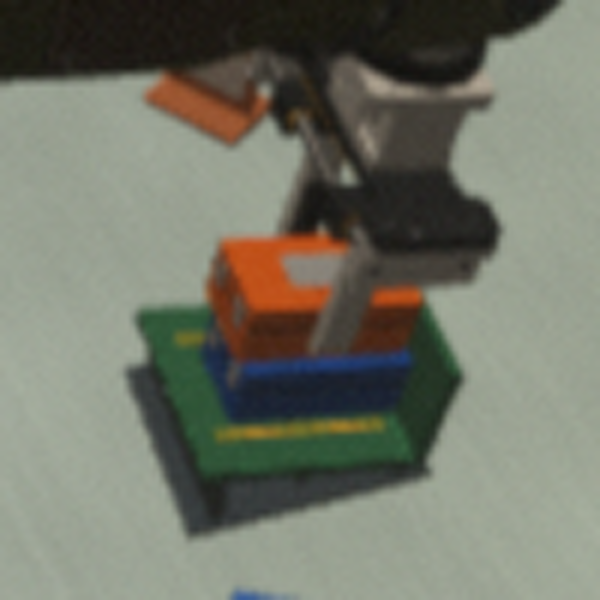

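jog_arm(
  series=[0,0,0,-0.001,-0.001,-0.0053,-0.2,0,0,0,0.0025,-0.0016,-0.0064,-0.2,0,0,0,0.005,-0.0019,-0.0071,-0.2,0,0,0,0.005,-0.0019,-0.0071,-0.2],
)

```text
clock: 13.55
eef_pos: [533.6, 240.6, 98.4]
eef_rot: [3.136, 1.308, 3.005]
wrist_force: [0.4, 0.1, -2.4]
finger_gap: 54.6
```

```bash
python3 -c "
from tgt import *
go(-51,0.2,67.3)
"
```

```text
rotvec [-0.0014 -0.0004 -0.0007] shift [ 0.0022 -0.0002 -0.0002] T [535.8 240.4  98.2]
pos [533.6 240.6  98.4] in rack [-53.1   0.1  66.9] clock 13.55 F [ 0.4  0.1 -2.4] 54.61381017253387
```

jog_arm(
  series=[0,0,0,0.0011,-0.0001,0.0003,-0.2,0,0,0,0.002,-0.0003,0,-0.2,0,0,0,0.002,-0.0003,0,-0.2],
)

```text
clock: 13.92
eef_pos: [535.3, 240.4, 98.5]
eef_rot: [3.136, 1.308, 3.005]
wrist_force: [-0.1, -0.5, -3.5]
finger_gap: 54.9
```

jog_arm(
  series=[0,0,0,0.001,-0.0001,-0.0003,-0.2,0,0,0,0.001,-0.0001,-0.0003,-0.2],
)

```text
clock: 14.18
eef_pos: [536.1, 240.3, 98.3]
eef_rot: [3.137, 1.308, 3.005]
wrist_force: [-4.8, 1.1, -0.0]
finger_gap: 54.6
```

```bash
python3 -c "
from tgt import *
go(-51,0.2,67.3)
"
```

```text
rotvec [-0.0015 -0.0013 -0.0009] shift [-0.0003  0.0001 -0.0001] T [535.8 240.4  98.2]
pos [536.1 240.3  98.3] in rack [-50.7   0.2  67.5] clock 14.175 F [-4.8  1.1 -0. ] 54.629391895715266
```

Contact with the backstop at x -50.7. Now I press down and check the force.

jog_arm(
  series=[0,0,0,0.0002,0,-0.0012,-0.2,0,0,0,0.0002,0,-0.0012,-0.2],
)

```text
clock: 14.42
eef_pos: [536.0, 240.5, 97.7]
eef_rot: [3.136, 1.307, 3.005]
wrist_force: [-9.2, -0.7, 5.6]
finger_gap: 55.1
```

```bash
python3 -c "
from tgt import *
go(-51,0.2,67.3)
"
```

```text
rotvec [-0.0016 -0.0018 -0.0011] shift [-0.0002 -0.0001  0.0005] T [535.8 240.4  98.2]
pos [536.  240.5  97.7] in rack [-50.7   0.3  66.9] clock 14.425 F [-9.2 -0.7  5.6] 55.06915630281979
```

jog_arm(
  series=[0,0,0,0,0,0,0.3,0,0,0,0,0,0,0.6,0,0,0,0,0,0,0.8,0,0,0,0,0,0,0.8,0,0,0,0.008,-0.001,0.03,0.8,0,0,0,0.02,-0.0027,0.077,0.8,0,0,0,0.031,-0.004,0.116,1,0,0,0,0.031,-0.004,0.116,1],
)

```text
clock: 15.42
eef_pos: [568.9, 236.4, 215.9]
eef_rot: [3.127, 1.313, 2.996]
wrist_force: [-0.8, 0.1, 0.2]
finger_gap: 93.6
```

jog_arm(
  series=[0,-0.15,0,0,-0.06,0,1,0,-0.26,0,-0.02,-0.12,0,1,0,-0.26,0,-0.05,-0.18,0,1,0,-0.26,0,-0.05,-0.24,0,1,0,-0.26,0,-0.05,-0.3,0,1,0,-0.26,0,-0.05,-0.36,0,1,0,-0.26,0,-0.05,-0.42,0,1,0,-0.26,0,-0.05,-0.48,0,1,0,-0.26,0,-0.05,-0.5,0,1,0,-0.26,0,-0.05,-0.5,0,1],
)

```text
clock: 16.68
eef_pos: [517.2, -263.8, 212.0]
eef_rot: [1.738, 1.534, 1.61]
wrist_force: [-0.1, -0.3, -0.2]
finger_gap: 93.9
```

```bash
python3 -c "
from tgt import *
from meas import *
print(s['clock'],s['eef_pos'])
for n in ('top','side'):
    c=manip.camera(n);np.savez(n+'9.npz',**c)
    u,v=(233,167) if n=='top' else (275,180)
    cv2.imwrite('pics/%s_9.png'%n,cv2.resize(c['color'][v-60:v+60,u-60:u+60],None,fx=5,fy=5,interpolation=cv2.INTER_CUBIC))
    h=(567.3,237.7,18) if n=='top' else (567.5,234.5,19)
    for nm,lo,hi,zm in(('orange',0,15,68),('blue',100,130,5)):
        L,k=meas(c,lo,hi,h)
        t=L[L[:,2]>zm]
        if len(t)<5: print(n,nm,len(t));continue
        print(n,nm,len(t),np.median(t[:,2]).round(1),cv2.minAreaRect(t[:,:2].astype(np.float32)),'x',np.percentile(L[:,0],[1,99]).round(1),'y',np.percentile(L[:,1],[1,99]).round(1))
"
```

```text
16.675 [ 517.16854131 -263.82452001  211.9679447 ]
top orange 473 82.2 ((-50.26652908325195, -1.7256717681884766), (104.19065856933594, 56.251922607421875), 1.1475697755813599) x [-101.6   -0.4] y [-28.7  26.1]
top blue 38 22.5 ((-99.99256896972656, -2.4128570556640625), (4.096872329711914, 48.66889953613281), 0.6575799584388733) x [-102.   -97.9] y [-26.7  21.8]
side orange 0
side blue 0
```

View pics/side_9.png

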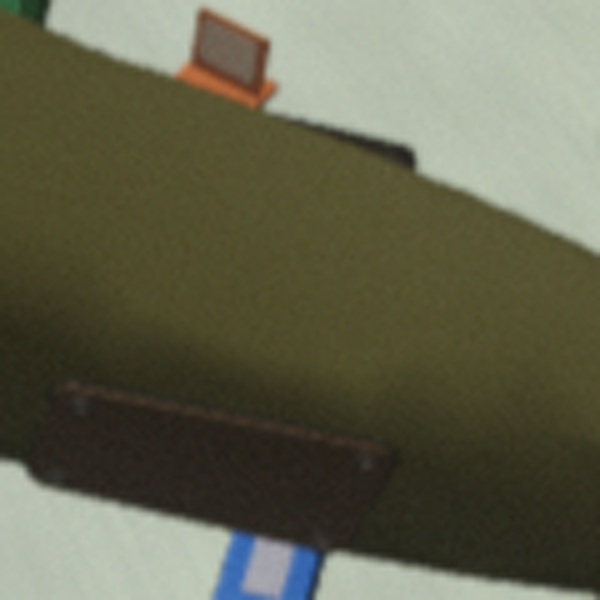

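View pics/top_9.png

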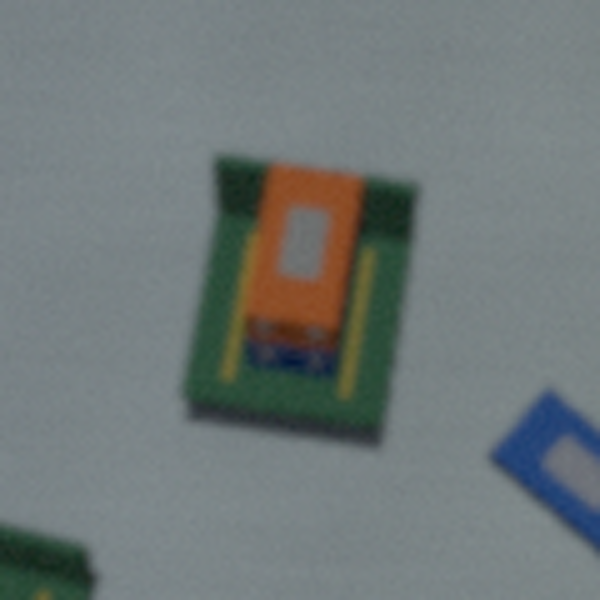

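The top crop shows orange squarely on blue, centred between the lines, with its end at the backstop. The arm hides the side view, so I move it clear for one more check.

jog_arm(
  series=[0,0,0,-0.04,-0.04,0.03,1,0,0,0,-0.08,-0.08,0.06,1,0,0,0,-0.12,-0.12,0.06,1,0,0,0,-0.16,-0.16,0.06,1,0,0,0,-0.2,-0.2,0.06,1,0,0,0,-0.217,-0.216,0.06,1,0,0,0,-0.217,-0.216,0.06,1],
)

```text
clock: 17.65
eef_pos: [300.6, -479.3, 273.0]
eef_rot: [1.701, 1.535, 1.574]
wrist_force: [0.4, 0.7, 0.6]
finger_gap: 94.2
```

```bash
python3 -c "
from tgt import *
from meas import *
print(s['clock'],s['eef_pos'])
n='side';c=manip.camera(n);cv2.imwrite('pics/side_full.png',c['color'])
u,v=(275,170)
cv2.imwrite('pics/side_10.png',cv2.resize(c['color'][v-60:v+60,u-60:u+60],None,fx=5,fy=5,interpolation=cv2.INTER_CUBIC))
for nm,lo,hi,zm in(('orange',0,15,72),('blue',100,130,5)):
        L,k=meas(c,lo,hi,(567.5,234.5,19))
        t=L[L[:,2]>zm]
        f=L[(L[:,1]<-20)]
        print(nm,len(t),np.percentile(t[:,2],[50]).round(1),cv2.minAreaRect(t[:,:2].astype(np.float32)),'x',np.percentile(L[:,0],[1,99]).round(1),'face y',np.median(L[(L[:,1]<-20)&(L[:,2]<zm)][:,1]) if nm=='orange' else np.median(L[:,1]))
"
```

```text
17.65 [ 300.61041056 -479.2822201   272.99422754]
orange 336 [79.6] ((-50.83977127075195, -1.0665512084960938), (60.463626861572266, 101.0379638671875), 88.50326538085938) x [-102.   -0.] face y -27.12090816181473
blue 114 [17.5] ((-65.96688842773438, -22.61669158935547), (44.689247131347656, 101.14180755615234), 60.697017669677734) x [-102.4  -13. ] face y -26.77967674535738
```

View pics/side_10.png

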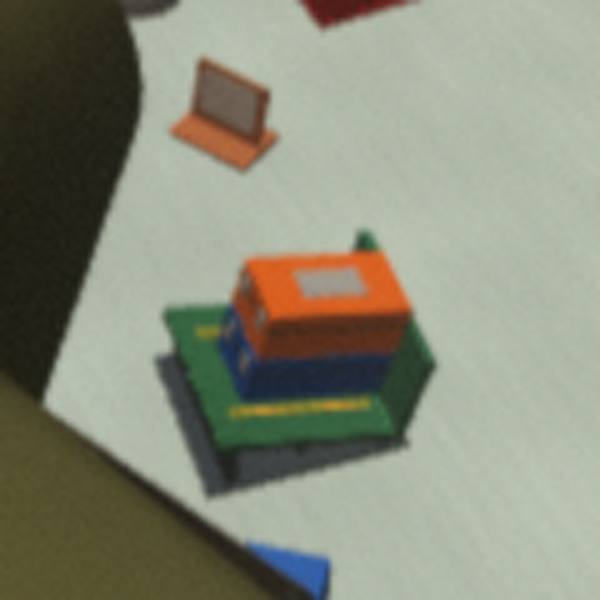

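The side crop shows orange flush on blue, both faces at about y -27, and both cases' ends at the backstop. Handing in.

```bash
python3 -c "
from cell import manip
print(manip.sign_off())"
```

```text
the job is handed in; nothing more can be done
None
```

The blue case (the one farthest from the base) lies flat on the right-most green rack, and the orange case is stacked squarely on top of it. Both have a short end against the backstop. I handed the job in at about 17.7 s, with the gripper open and well clear of everything.

**Placing:** I lowered each case with the tool tilted to match the slope, pushed it to the backstop (contact forces about 5–10 N), and pressed it down lightly before letting go.

**Last checks**, all in the rack frame:

| Check | Result |
|---|---|
| Orange centre, top camera | x about -50, y about -1.5 mm |
| Orange centre, side camera | x about -51, y about -1 mm |
| Blue centre, top camera, before stacking | x about -50, y about -1 mm |
| Near side faces of the two cases, side camera | flush within about 0.5 mm |
| Heights | consistent with both lying flat |

**Disagreements:**
- **Camera offset:** the two cameras differ by about 3–4 mm in world y. I corrected for this using the gripped blue case, which read about 1.7 mm high in one camera and 1.6 mm low in the other.
- **Side-camera yellow lines:** they put the rack's middle about 3 mm off its floor edges, so I relied on the top camera and the floor edges.
- **Angle readings:** the orange case read up to about 1.5° off the rack axis, with opposite signs in the two cameras, so I took that as noise.

I did not go near the grey case or the blue look-alike. The look-alike was still in place in the later pictures. I did not measure the grey case again at the end.

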